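Swab holder: open the splash guard, three clicks of the lid lever, and hold

ROBOT

A 7-joint arm with a two-finger parallel gripper is mounted at the origin on the work surface. World frame = base frame: x ahead of the robot, y to its left, z up, the work surface at z = 0. Lengths are in m, angles in rad, forces in N, time in s.
With the tool pointing down it reaches from about 0.35 to 0.9 m from the base axis. Payload 7.2 kg.
Tool frame: the origin (TCP) lies midway between the tips of the shut fingers; the grasp point (between the pads) lies 19 mm behind it (grip_point_offset is the distance from the TCP to the grasp point, in m); z points along the fingers, y is the line along which they close (so a half turn about z gives the same grasp; the last joint's range is limited). The gripper opens to 85 mm and grips with 20 to 120 N. Pads are 22 mm wide; open, the fingers measure 114 mm over their backs; the gripper's body (76 mm by 85 mm) begins 54 mm behind the grasp point. The pads swing forward as they close: fully open they stand 13 mm farther back than shut.
Start: joints at [1.122, 0.411, -0.013, 1.596, 0.006, 1.134, -0.082], TCP at [0.232, -0.58, 0.231] pointing down, gripper open.
Joint ranges: [-2.95, 2.95], [-0.29, 1.99], [-1.47, 1.44], [0.14, 2.54], [-1.03, 4.17], [0.13, 1.85], [-2.86, 2.86]. Speed limits (rad/s): [2.39, 2.39, 3.01, 3.01, 3.14, 3.14, 3.14].

INTERFACE

Orientations are given as a unit quaternion [x, y, z, w].
In Python, from rig import read_state, snapshot, job_done, grip_point_offset gives the robot as it stands. The module is installed in compiled form; this text tells all that it offers.
- The arm moves only by the shell command python3 -m handwheel 'ROWS' [FORCE]. ROWS is JSON, a list that holds one entry, the list of rows, each a list of 7 numbers: the shift along the tool's x, y, z each as a share of 40 cm, from -1 to 1, then the turn, a rotation vector about the tool's x, y, z each as a share of 90 degrees, from -1 to 1, then the closure, from 0 (fully open) to 1 (shut). In form: [[[tx, ty, tz, rx, ry, rz, claw], ...]]. A call has exactly 5 rows; each row shifts and turns the commanded pose from where the row before left it, along the tool's axes as they then stand; what a row does not reach is not made up. A row lasts 1/8 s, in which the tool goes at most 62.5 mm and 10.7 degrees, less where a joint would pass 70% of its speed; a pose out of reach is approached as far as the arm can. A call with a number of a shift or a turn outside -1 to 1 is refused whole. A call with a gripper value outside its range is refused whole. The fingers move at their own pace and stop on an object; FORCE is the grip in N (left out, the last holds). Time passes only in rows, so rows that do not move let the fingers close, or fill a call up. It gives the time, the measured TCP pose, the force, the opening and the grip force at its end, in the units of the state.
- read_state(): the state, without advancing time (a new reading comes with each control period).
- snapshot(name): name is "scene" or "side" or "wrist"; returns a dict with "image" (480x640x3 uint8, red, green, blue), "fov_y" (degrees; the focal length in pixels is half the picture's height over the tangent of half this angle, whatever the lens; pixels are square), "cx", "cy" (the principal point, pixels), "k1" (the pictures are not rectified: a ray, as slopes to the right and down, at radius r is drawn at 1 + k1 r^2 times it, then the intrinsics apply), "rvec" (rotation vector, rad) and "tvec" (3), from world to camera coordinates, as OpenCV has them; the wrist camera has in their place "mount" (4x4, takes a point from camera to tool coordinates, whose origin is the TCP and whose axes are the flange's). Camera axes: x right, y down, z forward; pixel columns grow to the right and rows downward; lengths in m; the calibration is good to about 2 mm. A picture is of the moment at which its call begins: read the wrist's pose just before it. There is no depth.
- job_done(): hands the job in; it is judged then, once.
The state is a dict: "clock": time; "qpos": joint angles; "qd": joint speeds; "tau": joint torques, N m; "tcp_pos": TCP position; "tool_rot": TCP orientation; "ft_force": force on the tool from outside, world axes, zero at the start; "wrist_torque": the same for the moment, N m; "grip_width": opening from 0.0 (shut) to 1.0 (fully open); "finger_force": force on a finger pad.
Only numpy, scipy, OpenCV 4.12 (cv2) and the standard library are available. Lean on these libraries where they do the work, as an engineer would, in place of code of your own. Each camera call takes 0.05 s, during which the arm holds its last target. There are 200 camera calls.

TASK

Slide the clear blue splash guard of the swab holder fully open, then press the red-tipped lever down exactly three clicks, never as far as a fourth, so that the lid stands open for someone to take a swab. The lever springs back if let go, so finish still holding it down at the third click, with the guard still open and the brush case, compact and cream jar left where they are.

Things in the scene. Friction and masses are not known exactly. Their poses are not given: they have to be found in the camera images.
- holder: stainless steel swab holder, box 80 x 80 x 118 mm high (lid top 123), fixed to the glass shelf. Origin: centre of its underside on the shelf, z up. The lever sticks out of its -x face; the guard opens towards its +y. The lid, hinged on the +x rim and geared to the lever, rises 1.6 rad per rad of lever.
- track_end (a point): top of the open end of the guard's aluminium track: 12 mm wide, 8 mm high, top 154 mm above the shelf. The track runs along holder y at holder x = -54 mm from y = -40 to +156 mm (this point); an 8 mm post stands under it at y = +150 mm.
- guard (a joint): travel of the splash guard, m: 0 shut (covering the lever's red bar from above) to 0.115 fully open at its stop, along holder +y. Starts 0 to 0.01. About 1.5 N of friction; stays where it is left.
- guard_tab (a point): top centre of the upright blue tab on the guard: 12 mm thick along the slide (holder y), 34 mm along holder x, standing 30 mm above a clear blue plate, 188 mm above the shelf. Plate: 106 mm (x, from the track out) by 56 mm (y, tab in its middle), 4 mm thick, underside 154 mm above the shelf. With guard = 0 the tab is at holder y = 0, x = -106 mm.
- lever: lid lever, flat steel arm 10 mm wide. Origin on its level pivot (along holder y) at holder x = -20, z = 90 mm. At rest it points along holder -x and 0.38 rad upward; pressed, it swings down about the pivot, at most 1.0 rad. A spring returns it to rest when let go: the bar pushes back 7 N at first, 9 N at the third click, plus or minus 3 N at the clicks.
- lever_bar (a point): middle of the red roller (the bar; it turns freely) across the lever's outer end: 14 mm diameter, 36 mm long along holder y, 105 mm from the pivot; at rest 129 mm above the shelf and 117 mm from the holder's centre along its -x. Press it from above.
- quadrant: brass notched plate beside the lever, origin on the pivot, axes parallel to the holder's but turned about y by its setting; it stays still. A spring pawl on the lever rides over its bumps. With the bar's middle 9 mm below this origin along this plate's own z the pawl is on top of bump 3; 18 mm: third seat; 27 mm: top of bump 4.
- bumps (a point): on the second of the plate's bumps, 55 mm from the pivot. Bump 1 tops 0.13 to 0.23 rad (14 to 24 mm of bar travel) below rest, varying; each next one 0.17 rad (18 mm) on; more than four. Felt at the bar, pressing slowly: nearing a bump's top the force climbs 3 N in 5 mm, falls 6 N in 5 mm as it passes (the click), then climbs back 3 N in 5 mm into the seat, 9 mm past the top.
- brush_case: blue plastic toothbrush case lying on the shelf, 200 x 34 x 22 mm, long along its x; origin centre of its underside. Leave it alone.
- compact: round closed compact mirror, black with a brass disc, 72 mm diameter, 14 mm high; origin centre of its underside. Leave it alone.
- cream_jar: white closed jar of face cream, 60 mm diameter, 50 mm high; origin centre of its underside. Leave it alone.

How it is judged:
On the way, in this order (a step that is already met when the one before it is completed fails the run):
1. the splash guard is slid fully open (value of joint guard above 0.105 m), for 0.2 s.
2. the lever has been pressed past its first click (z of lever_bar in the frame of quadrant below 0.022 m), for 0.02 s.
3. the lever rests at its third click, pressed by the fingers (z of lever_bar in the frame of quadrant between -0.0255 and -0.0115 m and contact force between the fingers and lever above 0.5 N), for 0.4 s.
At the end, for the whole second after the job is handed in: The fingers hold the lever down (over 0.5 N) at the third click: its bar 11.5 to 25.5 mm below the pivot in the notched plate's axes (third seat 18 mm, about 7 mm either way), still; guard open by more than 102 of 115 mm; bystanders within 15 mm of their starts (all of step 3 and angular speed of lever below 0.1 rad/s and value of joint guard above 0.102 m and distance of each of brush_case, compact, cream_jar from where it was at the start of the episode below 0.015 m); the arm keeps its last pose, push and grip.
It fails at once if the lever is pressed to its fourth click (z of lever_bar in the frame of quadrant below -0.028 m).
It fails at once if the brush case, compact or cream jar is pushed or tipped (distance of any of brush_case, compact, cream_jar from where it was at the start of the episode above 0.02 m).
It also fails if it takes over 70 s, if anything falls off the work surface, if the arm or the gripper's body presses on something with over 40 N, if the wrist force passes 120 N, or if a joint passes its speed limit or range.

## Working session

There is one attempt and no reset: what is moved stays moved. The work goes in short steps, Python scripts to look and compute and a shell command to move; the robot and the scene stay as the last step left them, time stands still between calls to the robot, and variables do not carry over. Pictures are saved under pics/ and viewed, at most 10 in all, crops included, and the job is handed in when it is done.

```bash
mkdir -p pics; cat > h.py <<'E'
import numpy as np, cv2
from scipy.spatial.transform import Rotation as R
from rig import read_state, snapshot
def take(name):
    st=read_state(); s=snapshot(name); s=dict(s)
    if name=="wrist":
        T=np.eye(4); T[:3,:3]=R.from_quat(st["tool_rot"]).as_matrix(); T[:3,3]=st["tcp_pos"]
        s["c2w"]=T@np.array(s["mount"])
    else:
        Rm=cv2.Rodrigues(np.array(s["rvec"],float))[0]; T=np.eye(4)
        T[:3,:3]=Rm.T; T[:3,3]=-Rm.T@np.array(s["tvec"],float).ravel(); s["c2w"]=T
    s["f"]=240/np.tan(np.radians(s["fov_y"])/2)
    return s
def ray(s,u,v):
    K=np.array([[s["f"],0,s["cx"]],[0,s["f"],s["cy"]],[0,0,1]])
    p=cv2.undistortPoints(np.array([[[u,v]]],float),K,np.array([s["k1"],0,0,0.]))[0,0]
    d=s["c2w"][:3,:3]@np.array([p[0],p[1],1]); return s["c2w"][:3,3],d/np.linalg.norm(d)
def plane(s,u,v,z):
    o,d=ray(s,u,v); return o+d*(z-o[2])/d[2]
def tri(obs):
    A=np.zeros((3,3));b=np.zeros(3)
    for s,u,v in obs:
        o,d=ray(s,u,v); P=np.eye(3)-np.outer(d,d); A+=P; b+=P@o
    x=np.linalg.solve(A,b)
    res=[np.linalg.norm((np.eye(3)-np.outer(d,d))@(x-o)) for o,d in (ray(*q) for q in obs)]
    return x,res
def proj(s,X):
    K=np.array([[s["f"],0,s["cx"]],[0,s["f"],s["cy"]],[0,0,1]])
    W=np.linalg.inv(s["c2w"]); return cv2.projectPoints(np.array([X],float),cv2.Rodrigues(W[:3,:3])[0],W[:3,3],K,np.array([s["k1"],0,0,0.]))[0].ravel()
def save(s,f): cv2.imwrite(f,s["image"][:,:,::-1])
E
cat > a.py <<'E'
from h import *
import pickle
D={}
for n in("scene","side","wrist"):
    D[n]=take(n); save(D[n],f"pics/{n}0.png"); print(n,D[n]["fov_y"],D[n]["k1"],D[n]["c2w"].round(3).tolist())
pickle.dump(D,open("d0.pkl","wb")); print(read_state())
E
python3 a.py; python3 -c "
from rig import grip_point_offset as g; print(g)"
```

```text
scene 57.430448748380925 -0.07545308010545725 [[0.755, 0.406, -0.516, 1.012], [0.656, -0.482, 0.58, -0.442], [-0.014, -0.776, -0.63, 0.634], [0.0, 0.0, 0.0, 1.0]]
side 53.85887063852341 -0.03813054491269036 [[-0.663, -0.391, 0.638, 0.005], [-0.748, 0.345, -0.567, 0.539], [0.002, -0.853, -0.521, 0.601], [0.0, 0.0, 0.0, 1.0]]
wrist 58.97068577277928 -0.061963675648076845 [[0.372, -0.884, -0.283, 0.306], [-0.928, -0.354, -0.113, -0.552], [-0.001, 0.304, -0.953, 0.373], [0.0, 0.0, 0.0, 1.0]]
{'clock': 0.15, 'qpos': array([ 1.1217905 ,  0.41171106, -0.01272058,  1.59680371,  0.00558746,
        1.13429272, -0.08219356]), 'qd': array([-1.27406365e-03, -3.27468060e-03,  5.64596095e-04, -3.22518098e-03,
        2.76726137e-04, -8.54381708e-05, -1.01106744e-03]), 'tau': array([ 2.27564262e-03, -6.01036191e+01,  6.83205687e-01, -2.99645537e+01,
        1.39920201e-02,  7.88545352e-03,  7.50216554e-05]), 'tcp_pos': array([ 0.23214103, -0.57990788,  0.23066906]), 'tool_rot': array([ 9.81924825e-01,  1.89270415e-01, -1.44474663e-04, -5.71771101e-04]), 'ft_force': array([-1.05861472,  0.66074239,  0.07213211]), 'wrist_torque': array([ 0.02873025, -0.02922864, -0.00274385]), 'finger_force': 0.0, 'grip_width': 1.0004447450999923}
0.0187
```

View pics/scene0.png

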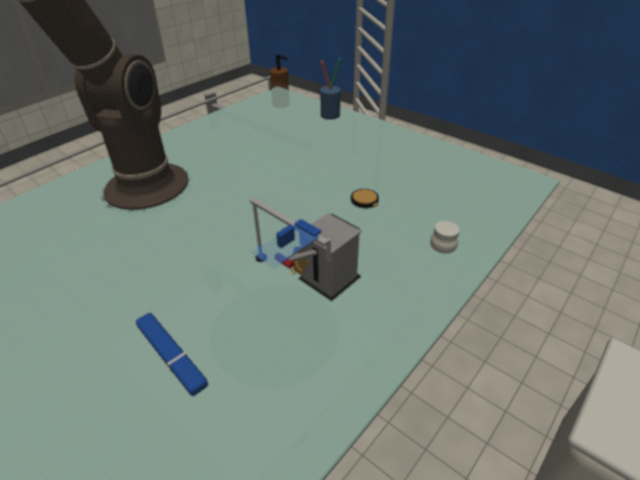

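View pics/side0.png

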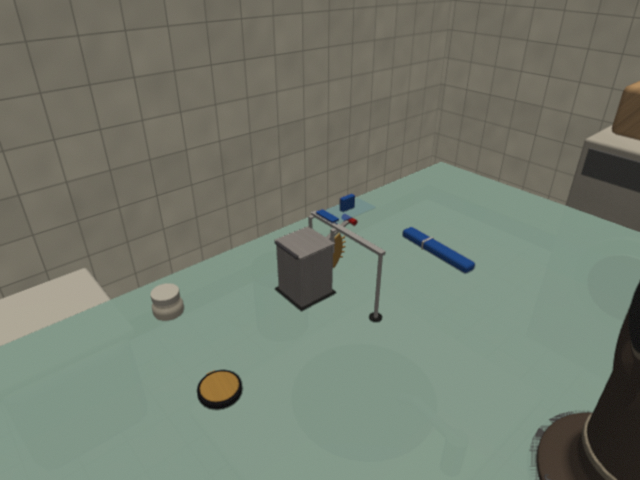

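The scene view shows the holder at about (330,255), tab at (286,236), red bar at (289,263) and track end at (253,203). The side view shows the tab at (347,202), red bar at (350,221) and track end at (381,252). I'll zoom in and mask.

```bash
cat > b.py <<'E'
from h import *
import pickle
D=pickle.load(open("d0.pkl","rb"))
a=cv2.resize(D["scene"]["image"][185:300,235:375],None,fx=5,fy=5,interpolation=cv2.INTER_CUBIC)[:,:400*2]
a=cv2.resize(D["scene"]["image"][185:305,240:320],(400,600),interpolation=cv2.INTER_CUBIC)
b=cv2.resize(D["side"]["image"][185:305,305:385],(400,600),interpolation=cv2.INTER_CUBIC)
cv2.imwrite("pics/z0.png",np.hstack([a,b])[:,:,::-1])
for n in("scene","side"):
    im=D[n]["image"]; h=cv2.cvtColor(im,cv2.COLOR_RGB2HSV)
    for c,m in (("red",((h[...,0]<6)|(h[...,0]>174))&(h[...,1]>150)&(h[...,2]>60)),("blue",(h[...,0]>105)&(h[...,0]<125)&(h[...,1]>165)),("brass",(h[...,0]>10)&(h[...,0]<24)&(h[...,1]>150))):
        k,l,s,ce=cv2.connectedComponentsWithStats(m.astype(np.uint8))
        for i in range(1,k):
            if s[i,4]>12: print(n,c,s[i],ce[i].round(1))
E
python3 b.py
```

```text
scene red [284 260   9   7  42] [288.4 262.9]
scene blue [296 221  24  14 146] [307.4 227.6]
scene blue [278 226  15  20 170] [285.3 235.1]
scene blue [137 314  44  47 860] [158.4 337.2]
scene blue [171 356  35  38 676] [188.5 374.7]
scene brass [271  69  16  16 140] [279.   74.8]
side red [349 219   7   5  29] [352.3 220.9]
side blue [341 195  13  15 146] [346.9 202. ]
side blue [317 211  21  11  94] [327.1 215.6]
side blue [404 228  23  16 199] [414.1 235. ]
side blue [424 240  50  32 583] [448.8 255.2]
side brass [334 236   7  29  91] [337.2 248.9]
side brass [199 372  40  30 903] [218.8 386. ]
```

View pics/z0.png

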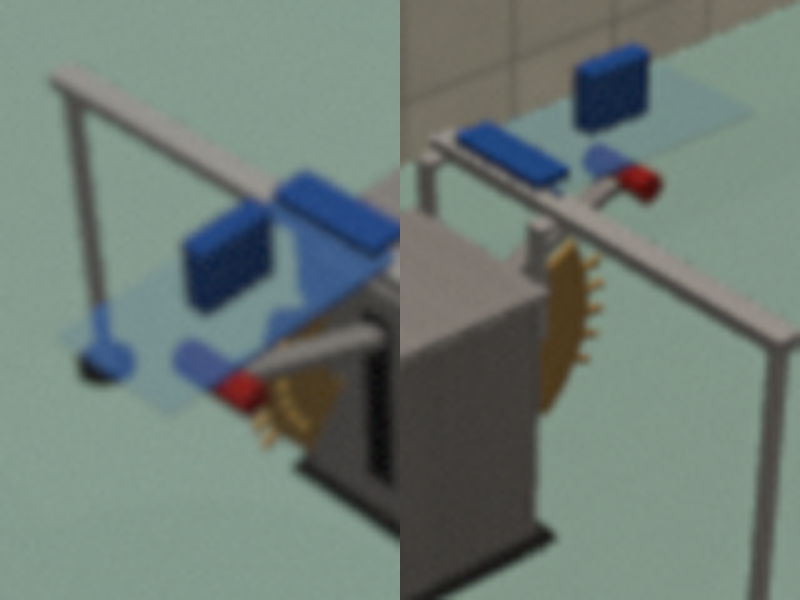

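View pics/wrist0.png

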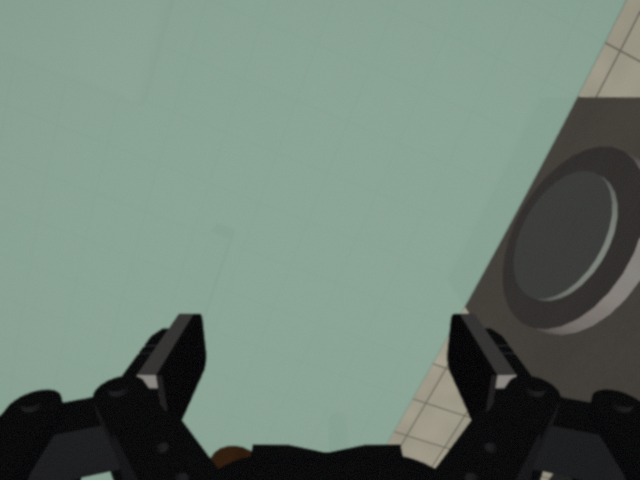

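The crops show the tab's top centre at scene (285.6,229.8) and side (347.2,196.6). The track end is at scene (252.8,199.5) and side (382.4,252.4), and the roller is half under the clear plate at scene (284,260) and side (349.6,219.4). The wrist view shows only shelf.

```bash
cat > c.py <<'E'
from h import *
import pickle
D=pickle.load(open("d0.pkl","rb")); S,W=D["scene"],D["side"]
P={}
for n,a,b in(("tab",(285.6,229.8),(347.2,196.6)),("tabc",(285.3,235.1),(346.9,202)),("end",(253,199.5),(382.4,252.2)),("bar",(284,259.8),(349.6,219.4)),("redc",(288.4,262.9),(352.3,220.9)),("plateblue",(307.4,227.6),(327.1,215.6))):
    x,r=tri([(S,*a),(W,*b)]); P[n]=x; print(n,x.round(4),np.round(r,4))
# heights known: yaw from bar/track
e=plane(W,382.4,252.2,.154)[:2]; s0=plane(W,312,212.4,.154)[:2]; d=e-s0; print("side track",e,s0,np.linalg.norm(d),np.degrees(np.arctan2(d[1],d[0])))
for n in ("tab","bar","end"): 
    for C,uv in((S,dict(tab=(285.6,229.8),bar=(284,259.8),end=(253,199.5))[n]),(W,dict(tab=(347.2,196.6),bar=(349.6,219.4),end=(382.4,252.2))[n])):
        print(n,plane(C,*uv,dict(tab=.188,bar=.129,end=.154)[n]).round(4))
# planar Kabsch with guard unknown: holder coords
from scipy.optimize import least_squares
H={"end":(-.054,.156),"bar":(-.117,0)}
def f(p):
    c,s=np.cos(p[2]),np.sin(p[2]);Rm=np.array([[c,-s],[s,c]])
    r=[Rm@np.array(h)+p[:2]-P[k][:2] for k,h in H.items()]
    r.append(Rm@np.array([-.106,p[3]])+p[:2]-P["tab"][:2]); return np.concatenate(r)
for y0 in(0,2,4):
    q=least_squares(f,[.5,-.5,y0,0]); print(q.x.round(4),q.cost**.5, q.fun.round(4))
print("brush",plane(S,158.4,337.2,.02)," ",plane(S,188.5,374.7,.02),"jar",plane(S,446,229,.05),"compact",plane(S,365,197,.014))
E
python3 c.py
```

```text
tab [ 0.5973 -0.0555  0.1856] [0.0007 0.0007]
tabc [ 0.5966 -0.0555  0.174 ] [0. 0.]
end [0.4502 0.0012 0.1511] [0.0009 0.0009]
bar [ 0.6001 -0.0673  0.1287] [0.0008 0.0008]
redc [ 0.6025 -0.0687  0.1236] [0.0073 0.0073]
plateblue [ 0.5993 -0.0047  0.1605] [0.0003 0.0003]
side track [0.44688232 0.00382254] [0.63767302 0.00067272] 0.1908167008328353 179.05417182761852
tab [ 0.6    -0.0571  0.188 ]
tab [ 0.5935 -0.0527  0.188 ]
bar [ 0.6009 -0.067   0.129 ]
bar [ 0.5991 -0.0676  0.129 ]
end [ 0.4543 -0.0009  0.154 ]
end [0.4469 0.0038 0.154 ]
[0.6066 0.0495 1.5293 0.0049] 0.001849220105993059 [-0.0017  0.0008  0.0017 -0.0001 -0.     -0.0007]
[0.6066 0.0495 1.5293 0.0049] 0.0018492201060296338 [-0.0017  0.0008  0.0017 -0.0001 -0.     -0.0007]
[0.6066 0.0495 1.5293 0.0049] 0.0018492201060117048 [-0.0017  0.0008  0.0017 -0.0001 -0.     -0.0007]
brush [ 0.4844216  -0.27307935  0.02      ]   [ 0.58674302 -0.28356372  0.02      ] jar [0.73391001 0.28530945 0.05      ] compact [0.49928372 0.3155042  0.014     ]
```

```bash
python3 -m handwheel '[[[0.12,-0.079,0,0,0,0,0],[0.12,-0.079,0,0,0,0,0],[0.12,-0.079,0,0,0,0,0],[0.12,-0.079,0,0,0,0,0],[0.12,-0.079,0,0,0,0,0]]]' 20
python3 -m handwheel '[[[0.12,-0.079,0.0,0,0,0,0],[0.12,-0.079,0,0,0,0,0],[0.12,-0.079,0,0,0,0,0],[0.06,-0.04,0,0,0,-0.1,0],[0,0,0,0,0,-0.11,0]]]'
python3 -m handwheel '[[[0,0,0,0,0,-0.11,0],[0,0,0,0,0,-0.11,0],[0,0,0,0,0,-0.11,0],[0,0,0,0,0,-0.11,0],[0,0,0,0,0,-0.08,0]]]'
python3 - <<'E'
from h import *
s=take("wrist"); save(s,"pics/w1.png"); import pickle; pickle.dump(s,open("w1.pkl","wb"))
print(R.from_quat(read_state()["tool_rot"]).as_matrix().round(3))
E
```

```text
clock: 0.78
tcp_pos: [0.3971, -0.3427, 0.2313]
tool_rot: [0.982, 0.189, 0.0, 0.0]
ft_force: [0.5, 0.2, -0.0]
grip_width: 0.999
finger_force: 0.0
clock: 1.4
tcp_pos: [0.5125, -0.1757, 0.231]
tool_rot: [0.936, 0.353, 0.0, -0.001]
ft_force: [-0.5, 0.0, 0.5]
grip_width: 1.004
finger_force: 0.0
clock: 2.02
tcp_pos: [0.5109, -0.1791, 0.231]
tool_rot: [0.721, 0.693, -0.0, -0.0]
ft_force: [-0.6, 0.1, 0.3]
grip_width: 1.001
finger_force: 0.0
[[ 0.033  0.999 -0.001]
 [ 0.999 -0.033  0.   ]
 [ 0.    -0.001 -1.   ]]
```

View pics/w1.png

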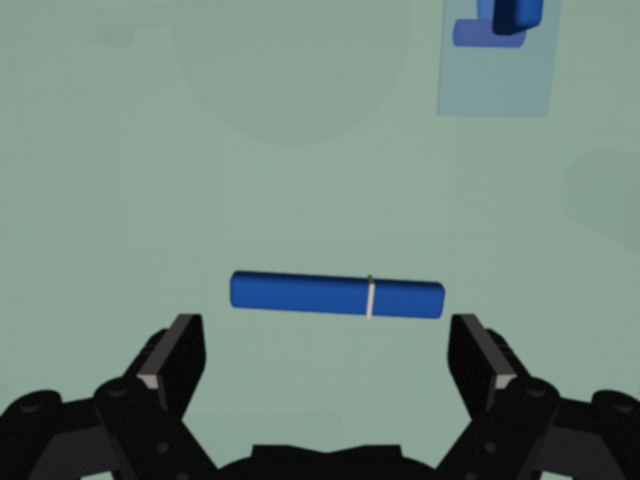

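The wrist view shows the guard plate's outer edge from (437,116) to (548,117), the roller at (489,33), and the tab at the top edge. I'll move closer for a second view.

```bash
python3 -m handwheel '[[[0.1,0.1,0,0,0,0,0],[0.03,0.1,0,0,0,0,0],[0,0,0,0,0,0,0],[0,0,0,0,0,0,0],[0,0,0,0,0,0,0]]]'
python3 - <<'E'
from h import *
s=take("wrist"); save(s,"pics/w2.png"); import pickle; pickle.dump(s,open("w2.pkl","wb"))
w=pickle.load(open("w1.pkl","rb"))
print(plane(w,437,116,.158),plane(w,548,117,.158),"bar",plane(w,489,33,.129))
E
```

```text
clock: 2.7
tcp_pos: [0.5924, -0.1314, 0.2313]
tool_rot: [0.723, 0.691, -0.0, 0.0]
ft_force: [-0.1, -0.5, -0.0]
grip_width: 0.998
finger_force: 0.0
[ 0.56965305 -0.11087414  0.158     ] [ 0.62593435 -0.11273078  0.158     ] bar [ 0.60394795 -0.06929474  0.129     ]
```

View pics/w2.png

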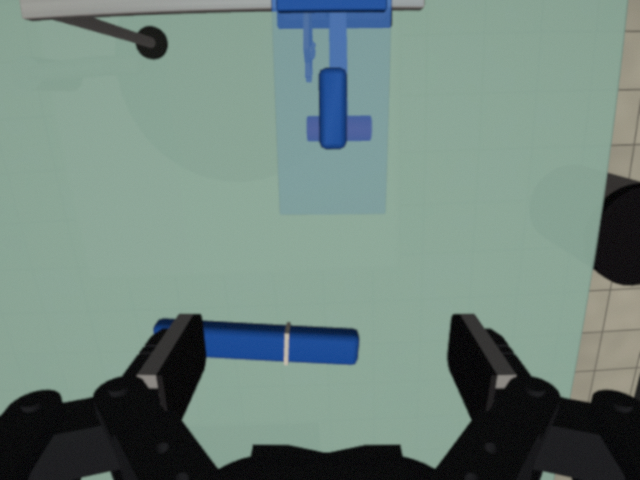

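The view shows the plate corners at (279,214) and (386,213), tab top at about (333,108), roller at (339,128), and track from (25,8) to (422,0).

```bash
cat > g.py <<'E'
from h import *
import pickle
w=pickle.load(open("w1.pkl","rb"));s=pickle.load(open("w2.pkl","rb"));D=pickle.load(open("d0.pkl","rb"))
for u,v,z in((279,214,.158),(386,213,.158),(333,108,.188),(339,128,.129),(307,128,.129),(371,128,.129),(23,8,.154),(272,10,.154),(152,42,0)): print((u,v),plane(s,u,v,z).round(4))
for n,l in dict(tab=[(s,333,108),(D["scene"],285.6,229.8),(D["side"],347.2,196.6)],bar=[(s,339,128),(w,489,33),(D["scene"],284,259.8),(D["side"],349.6,219.4)],c1=[(s,279,214),(w,437,116)],c2=[(s,386,213),(w,548,117)]).items(): x,r=tri(l); print(n,x.round(4),np.round(r,4))
E
python3 g.py
```

```text
(279, 214) [ 0.5699 -0.1102  0.158 ]
(386, 213) [ 0.6261 -0.1122  0.158 ]
(333, 108) [ 0.6    -0.0573  0.188 ]
(339, 128) [ 0.6038 -0.0693  0.129 ]
(307, 128) [ 0.5858 -0.0685  0.129 ]
(371, 128) [ 0.6218 -0.0701  0.129 ]
(23, 8) [ 0.4518 -0.0015  0.154 ]
(272, 10) [ 0.5735 -0.0115  0.154 ]
(152, 42) [4.561e-01 1.000e-04 0.000e+00]
tab [ 0.5989 -0.0568  0.1858] [0.0012 0.0012 0.0014]
bar [ 0.6026 -0.069   0.1292] [0.0012 0.0012 0.0017 0.0024]
c1 [ 0.5698 -0.1107  0.1568] [0.0002 0.0002]
c2 [ 0.6264 -0.1126  0.1569] [0.0002 0.0002]
```

```bash
python3 -m handwheel '[[[0.12,0.008,0,0,0,0,0],[0.067,0,0,0,0,0,0],[0,0,0.1,0,0,0,0],[0,0,0.065,0,0,0,0],[0,0,0,0,0,0,0]]]' 20
python3 -m handwheel '[[[0,0,0,0,0,0,0.5],[0,0,0,0,0,0,0.7],[0,0,0,0,0,0,1],[0,0,0,0,0,0,1],[0,0,0,0,0,0,1]]]' 20
python3 -m handwheel '[[[0,0,0,0,0,0,1],[0,0,0,0,0,0,1],[0,0,0,0,0,0,1],[0,0,0,0,0,0,1],[0,0,0,0,0,0,1]]]' 20
```

```text
clock: 3.38
tcp_pos: [0.5981, -0.0567, 0.1638]
tool_rot: [0.723, 0.691, -0.001, -0.001]
ft_force: [0.7, -0.1, -0.3]
grip_width: 1.007
finger_force: 0.0
clock: 4.0
tcp_pos: [0.5999, -0.056, 0.1658]
tool_rot: [0.722, 0.692, 0.0, 0.0]
ft_force: [-2.2, -0.3, 4.2]
grip_width: 0.133
finger_force: 25.8
clock: 4.62
tcp_pos: [0.6, -0.056, 0.1658]
tool_rot: [0.722, 0.692, 0.0, 0.0]
ft_force: [-1.7, -0.7, 5.6]
grip_width: 0.133
finger_force: 26.0
```

```bash
python3 -m handwheel '[[[0,-0.03,-0.006,0,0,0,1],[0,-0.05,0,0,0,0,1],[0,-0.05,0,0,0,0,1],[0,-0.05,0,0,0,0,1],[0,-0.05,0,0,0,0,1]]]' 20
python3 -m handwheel '[[[0,-0.03,0,0,0,0,1],[0,-0.01,0,0,0,0,1],[0,-0.005,0,0,0,0,1],[0,0,0,0,0,0,1],[0,0,0,0,0,0,1]]]' 20
python3 - <<'E'
from h import *
s=take("scene"); save(s,"pics/s1.png"); t=take("side"); save(t,"pics/t1.png")
im=np.hstack([cv2.resize(x["image"][150:310,a:a+107],(400,600),interpolation=cv2.INTER_CUBIC) for x,a in((s,225),(t,310))]); cv2.imwrite("pics/z1.png",im[:,:,::-1])
E
```

```text
clock: 5.25
tcp_pos: [0.5052, -0.0525, 0.166]
tool_rot: [0.722, 0.692, -0.001, -0.001]
ft_force: [1.3, -2.6, -10.8]
grip_width: 0.13
finger_force: 23.8
clock: 5.88
tcp_pos: [0.4884, -0.0518, 0.1662]
tool_rot: [0.722, 0.691, -0.002, -0.001]
ft_force: [-1.4, -4.1, -25.7]
grip_width: 0.134
finger_force: 22.0
```

View pics/z1.png

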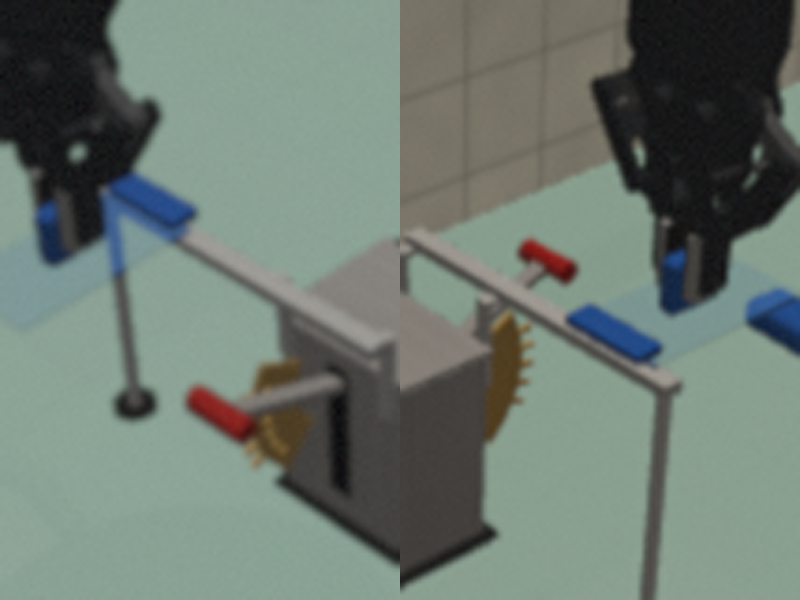

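The guard appears near the track's open end and the red roller is now uncovered (scene crop about (222,413)). I'll nudge towards the stop, release and verify.

```bash
python3 -m handwheel '[[[0,0,0.006,0,0,0,1],[0,-0.006,0,0,0,0,1],[0,0,0,0,0,0,1],[0,0,0,0,0,0,1],[0,0,0,0,0,0,1]]]' 20
python3 -m handwheel '[[[0,0.003,0,0,0,0,0.8],[0,0,0,0,0,0,0],[0,0,0,0,0,0,0],[0,0,0,0,0,0,0],[0,0,-0.02,0,0,0,0]]]' 20
python3 -m handwheel '[[[0,0,-0.1,0,0,0,0],[0,0,-0.08,0,0,0,0],[-0.1,0.1,0,0,0,0,0.5],[-0.08,0.1,0,0,0,0,1],[0,0,0,0,0,0,1]]]' 20
python3 - <<'E'
from h import *
s=take("scene"); t=take("side"); w=take("wrist"); save(w,"pics/w3.png")
import pickle; pickle.dump((s,t,w),open("d3.pkl","wb"))
im=np.hstack([cv2.resize(x["image"][170:290,a:a+80],(400,600),interpolation=cv2.INTER_CUBIC) for x,a in((s,215),(t,315))]); cv2.imwrite("pics/z2.png",im[:,:,::-1])
E
```

```text
clock: 6.6
tcp_pos: [0.4885, -0.0519, 0.166]
tool_rot: [0.722, 0.691, 0.0, 0.001]
ft_force: [0.3, -5.5, -12.5]
grip_width: 0.134
finger_force: 23.6
clock: 7.22
tcp_pos: [0.4883, -0.051, 0.1733]
tool_rot: [0.722, 0.692, -0.0, -0.0]
ft_force: [0.1, -0.8, 0.5]
grip_width: 0.999
finger_force: 0.0
clock: 7.85
tcp_pos: [0.5671, -0.1299, 0.2449]
tool_rot: [0.724, 0.69, 0.0, 0.0]
ft_force: [-1.0, 1.1, -0.8]
grip_width: 0.379
finger_force: 0.0
```

View pics/w3.png

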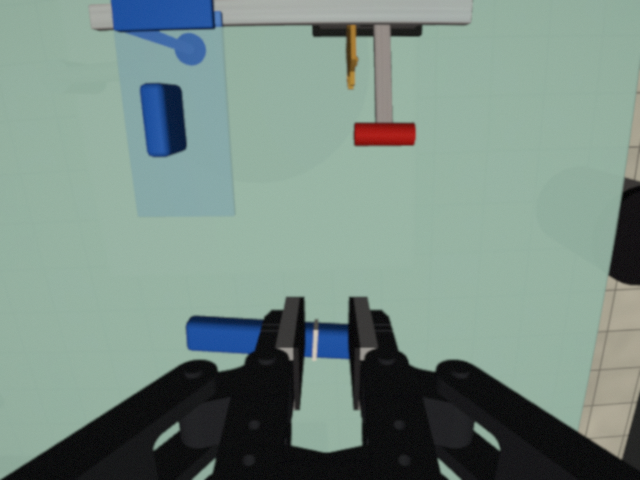

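The wrist view shows the guard at the track's open end, with plate corners at (138,216) and (235,215). The red roller is uncovered at (384.5,134).

```bash
python3 - <<'E'
from h import *
import pickle
s,t,w=pickle.load(open("d3.pkl","rb"))
a=plane(w,138,216,.158);b=plane(w,235,215,.158);m=(a+b)/2
h=cv2.cvtColor(w["image"],cv2.COLOR_RGB2HSV); M=((h[...,0]<6)|(h[...,0]>174))&(h[...,1]>120)
v,u=np.nonzero(M); print("red",u.mean(),v.mean(),u.min(),u.max(),v.min(),v.max())
bar=plane(w,u.mean(),v.mean(),.131); print("plate",a,b,"bar",bar)
obs=[(w,u.mean(),v.mean())]
for x in(s,t):
    h=cv2.cvtColor(x["image"],cv2.COLOR_RGB2HSV); M=((h[...,0]<6)|(h[...,0]>174))&(h[...,1]>150)&(h[...,2]>50)
    M[:180]=0;M[300:]=0; v,u=np.nonzero(M); print(u.mean(),v.mean(),len(u)); obs.append((x,u.mean(),v.mean()))
print("bar tri",tri(obs))
d=np.array([-.9994,.034]); bb=tri(obs)[0]; print("guard",d@(m[:2]-bb[:2]))
st=read_state(); Rm=R.from_quat(st["tool_rot"]).as_matrix(); print(st["tcp_pos"],"to above bar tool axes/0.4",Rm.T@(np.array([bb[0],bb[1]-.002,.150])-st["tcp_pos"])/.4, st["ft_force"])
E
```

```text
red 383.68542791056285 134.16730917501928 71 414 123 478
plate [ 0.46068783 -0.10605195  0.158     ] [ 0.5162083 -0.1080021  0.158    ] bar [ 0.60329174 -0.06937205  0.131     ]
284.1 260.11 100
349.41379310344826 218.8793103448276 58
bar tri (array([ 0.60245507, -0.0690158 ,  0.12939699]), [np.float64(0.0011381899452686257), np.float64(0.0010357667648869947), np.float64(0.0013243143758466924)])
guard 0.11264622072518804
[ 0.56506241 -0.12566588  0.24535668] to above bar tool axes/0.4 [0.14030443 0.0877092  0.23844836] [-0.18722139 -0.16091155  1.08602769]
```

```bash
python3 -m handwheel '[[[0.1,0.0885,0,0,0,0,1],[0.035,0,0,0,0,0,1],[0,0,0.1,0,0,0,1],[0,0,0.1,0,0,0,1],[0,0,0.038,0,0,0,1]]]' 60
python3 -m handwheel '[[[0,0,0,0,0,0,1],[0,0,0,0,0,0,1],[0,0,0,0,0,0,1],[0,0,0,0,0,0,1],[0,0,0,0,0,0,1]]]' 60
python3 - <<'E'
from h import *
F=[];
for i in range(8):
    F.append(read_state()["ft_force"])
print(np.array(F).round(2).tolist()); print(read_state()["tcp_pos"],R.from_quat(read_state()["tool_rot"]).as_matrix().round(3))
E
```

```text
clock: 8.62
tcp_pos: [0.6012, -0.0735, 0.1485]
tool_rot: [0.722, 0.692, -0.001, -0.001]
ft_force: [-0.1, 0.3, 0.4]
grip_width: 0.003
finger_force: 0.0
clock: 9.25
tcp_pos: [0.6033, -0.0742, 0.1505]
tool_rot: [0.722, 0.692, 0.0, 0.0]
ft_force: [0.4, 0.5, -0.4]
grip_width: 0.003
finger_force: 0.0
[[0.45, 0.52, -0.43], [0.45, 0.52, -0.43], [0.45, 0.52, -0.43], [0.45, 0.52, -0.43], [0.45, 0.52, -0.43], [0.45, 0.52, -0.43], [0.45, 0.52, -0.43], [0.45, 0.52, -0.43]]
[ 0.60331511 -0.07418294  0.15046458] [[ 0.043  0.999  0.001]
 [ 0.999 -0.043 -0.   ]
 [-0.     0.001 -1.   ]]
```

```bash

p(){ grep -E 'tcp_pos|ft_force' | awk '{print $NF,$0}' | awk '/tcp/{z=$1} /ft_/{print z,$1}'; }
(python3 -m handwheel '[[[0,0,0.02,0,0,0,1],[0,0,0.015,0,0,0,1],[0,0,0.01,0,0,0,1],[0,0,0.01,0,0,0,1],[0,0,0,0,0,0,1]]]' 60
python3 -m handwheel '[[[0,0,0.002,0,0,0,1],[0,0,0.002,0,0,0,1],[0,0,0.001,0,0,0,1],[0,0,0,0,0,0,1],[0,0,0,0,0,0,1]]]'
python3 -m handwheel '[[[0,0,0.002,0,0,0,1],[0,0,0.002,0,0,0,1],[0,0,0.001,0,0,0,1],[0,0,0,0,0,0,1],[0,0,0,0,0,0,1]]]'
python3 -m handwheel '[[[0,0,0.002,0,0,0,1],[0,0,0.002,0,0,0,1],[0,0,0.001,0,0,0,1],[0,0,0,0,0,0,1],[0,0,0,0,0,0,1]]]'
python3 -m handwheel '[[[0,0,0.002,0,0,0,1],[0,0,0.002,0,0,0,1],[0,0,0.001,0,0,0,1],[0,0,0,0,0,0,1],[0,0,0,0,0,0,1]]]'
python3 -m handwheel '[[[0,0,0.002,0,0,0,1],[0,0,0.002,0,0,0,1],[0,0,0.001,0,0,0,1],[0,0,0,0,0,0,1],[0,0,0,0,0,0,1]]]'
python3 -m handwheel '[[[0,0,0.002,0,0,0,1],[0,0,0.002,0,0,0,1],[0,0,0.001,0,0,0,1],[0,0,0,0,0,0,1],[0,0,0,0,0,0,1]]]'
python3 -m handwheel '[[[0,0,0.002,0,0,0,1],[0,0,0.002,0,0,0,1],[0,0,0.001,0,0,0,1],[0,0,0,0,0,0,1],[0,0,0,0,0,0,1]]]'
) | p
```

```text
0.1284] 8.1]
0.1269] 9.9]
0.1249] 10.5]
0.1226] 8.0]
0.1202] 5.4]
0.1181] 5.6]
0.1163] 5.4]
0.1145] 7.7]
```

```bash

p(){ grep -E 'tcp_pos|ft_force' | awk '{print $NF,$0}' | awk '/tcp/{z=$1} /ft_/{print z,$1}'; }
(python3 -m handwheel '[[[0,0,0.002,0,0,0,1],[0,0,0.002,0,0,0,1],[0,0,0.001,0,0,0,1],[0,0,0,0,0,0,1],[0,0,0,0,0,0,1]]]'
python3 -m handwheel '[[[0,0,0.002,0,0,0,1],[0,0,0.002,0,0,0,1],[0,0,0.001,0,0,0,1],[0,0,0,0,0,0,1],[0,0,0,0,0,0,1]]]'
python3 -m handwheel '[[[0,0,0.002,0,0,0,1],[0,0,0.002,0,0,0,1],[0,0,0.001,0,0,0,1],[0,0,0,0,0,0,1],[0,0,0,0,0,0,1]]]'
python3 -m handwheel '[[[0,0,0.002,0,0,0,1],[0,0,0.002,0,0,0,1],[0,0,0.001,0,0,0,1],[0,0,0,0,0,0,1],[0,0,0,0,0,0,1]]]'
python3 -m handwheel '[[[0,0,0.002,0,0,0,1],[0,0,0.002,0,0,0,1],[0,0,0.001,0,0,0,1],[0,0,0,0,0,0,1],[0,0,0,0,0,0,1]]]'
python3 -m handwheel '[[[0,0,0.002,0,0,0,1],[0,0,0.002,0,0,0,1],[0,0,0.001,0,0,0,1],[0,0,0,0,0,0,1],[0,0,0,0,0,0,1]]]'
python3 -m handwheel '[[[0,0,0.002,0,0,0,1],[0,0,0.002,0,0,0,1],[0,0,0.001,0,0,0,1],[0,0,0,0,0,0,1],[0,0,0,0,0,0,1]]]'
python3 -m handwheel '[[[0,0,0.002,0,0,0,1],[0,0,0.002,0,0,0,1],[0,0,0.001,0,0,0,1],[0,0,0,0,0,0,1],[0,0,0,0,0,0,1]]]'
) | p; python3 -c "
from rig import read_state as r; s=r(); print(s['clock'],s['tcp_pos'],s['ft_force'])"
```

```text
0.1126] 7.8]
0.1108] 8.9]
0.1089] 10.1]
0.1066] 8.1]
0.1045] 6.9]
0.1022] 4.4]
0.1002] 4.8]
0.0983] 7.8]
19.25 [ 0.60311671 -0.07419935  0.09834502] [-2.02618444 -0.53159579  7.84300451]
```

```bash

p(){ grep -E 'tcp_pos|ft_force' | awk '{print $NF,$0}' | awk '/tcp/{z=$1} /ft_/{print z,$1}'; }
(python3 -m handwheel '[[[0,0,0.002,0,0,0,1],[0,0,0.002,0,0,0,1],[0,0,0.001,0,0,0,1],[0,0,0,0,0,0,1],[0,0,0,0,0,0,1]]]'
python3 -m handwheel '[[[0,0,0.002,0,0,0,1],[0,0,0.002,0,0,0,1],[0,0,0.001,0,0,0,1],[0,0,0,0,0,0,1],[0,0,0,0,0,0,1]]]'
python3 -m handwheel '[[[0,0,0.002,0,0,0,1],[0,0,0.002,0,0,0,1],[0,0,0.001,0,0,0,1],[0,0,0,0,0,0,1],[0,0,0,0,0,0,1]]]'
python3 -m handwheel '[[[0,0,0.002,0,0,0,1],[0,0,0.002,0,0,0,1],[0,0,0.001,0,0,0,1],[0,0,0,0,0,0,1],[0,0,0,0,0,0,1]]]'
python3 -m handwheel '[[[0,0,0.002,0,0,0,1],[0,0,0.002,0,0,0,1],[0,0,0.001,0,0,0,1],[0,0,0,0,0,0,1],[0,0,0,0,0,0,1]]]'
python3 -m handwheel '[[[0,0,0.002,0,0,0,1],[0,0,0.002,0,0,0,1],[0,0,0.001,0,0,0,1],[0,0,0,0,0,0,1],[0,0,0,0,0,0,1]]]'
python3 -m handwheel '[[[0,0,0.002,0,0,0,1],[0,0,0.002,0,0,0,1],[0,0,0.001,0,0,0,1],[0,0,0,0,0,0,1],[0,0,0,0,0,0,1]]]'
python3 -m handwheel '[[[0,0,0.002,0,0,0,1],[0,0,0.002,0,0,0,1],[0,0,0.001,0,0,0,1],[0,0,0,0,0,0,1],[0,0,0,0,0,0,1]]]'
) | p
```

```text
0.0965] 8.3]
0.0946] 9.3]
0.0928] 11.8]
0.091] 11.4]
0.0889] 11.0]
0.0865] 7.6]
0.0843] 5.9]
0.0823] 7.0]
```

Bump 3 was passed at z ≈ 0.087, as predicted, so the third seat should be at z ≈ 0.0785.

```bash

p(){ grep -E 'tcp_pos|ft_force' | awk '{print $NF,$0}' | awk '/tcp/{z=$1} /ft_/{print z,$1}'; }
(python3 -m handwheel '[[[0,0,0.002,0,0,0,1],[0,0,0.002,0,0,0,1],[0,0,0.001,0,0,0,1],[0,0,0,0,0,0,1],[0,0,0,0,0,0,1]]]'
python3 -m handwheel '[[[0,0,0.002,0,0,0,1],[0,0,0.002,0,0,0,1],[0,0,0,0,0,0,1],[0,0,0,0,0,0,1],[0,0,0,0,0,0,1]]]'
python3 -m handwheel '[[[0,0,0,0,0,0,1],[0,0,0,0,0,0,1],[0,0,0,0,0,0,1],[0,0,0,0,0,0,1],[0,0,0,0,0,0,1]]]') | p
python3 - <<'E'
from h import *
s=take("scene"); t=take("side"); print(read_state()["clock"],read_state()["tcp_pos"])
im=np.hstack([cv2.resize(x["image"][150:310,a:a+107],(400,600),interpolation=cv2.INTER_CUBIC) for x,a in((s,235),(t,290))]); cv2.imwrite("pics/z4.png",im[:,:,::-1])
E
```

```text
0.0805] 7.5]
0.079] 8.2]
0.079] 9.1]
26.225 [ 0.60322773 -0.07378953  0.07906163]
```

View pics/z4.png

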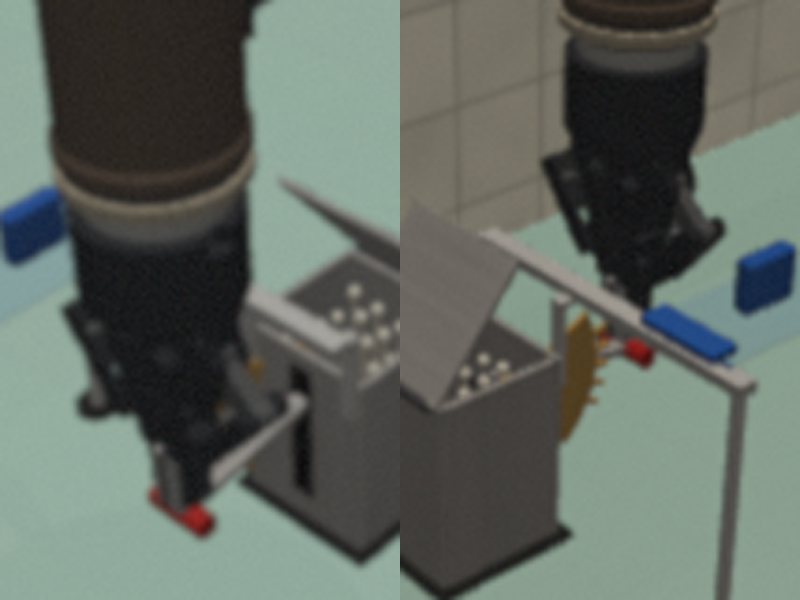

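The lid stands open with swabs visible. The fingers are on the red roller (scene crop about (185,510)), and the guard is still at the track's open end (tab in the side crop at (765,278)). I'm handing in.

```bash
python3 -c "
from rig import job_done; print(job_done())"
```

```text
the job is handed in; nothing more can be done
None
```

I slid the guard open to about 113 of 115 mm and handed the job in with the fingers holding the lever at the third click (about 9 N) and the lid open; no verdict came back, and I didn't re-measure the brush case, compact and cream jar, though no move went near them.

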